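# Set the flip tags of a joiner's fastener bins

### The arm

A 6-joint arm with a two-finger parallel gripper is mounted at the origin on the work surface. World frame = base frame: x ahead of the robot, y to its left, z up, the work surface at z = 0. Lengths are in mm, angles in rad, forces in N, time in s.
With the tool pointing down it reaches from about 300 to 775 mm from the base axis. Payload 14.6 kg.
Tool frame: the origin (TCP) lies at the very end of the fingers, on their centre line; the grasp point (between the pads) lies 19 mm behind it; z points along the fingers, y is the line along which they close (so a half turn about z gives the same grasp; the last joint's range is limited). The gripper opens to 94 mm and grips with 3 to 60 N. Pads are 16 mm wide; open, the fingers measure 119 mm over their backs; the gripper's body (75 mm by 177 mm) begins 78 mm behind the grasp point.
Start: joints at [1.126, 0.3, 1.521, -0, 1.321, -0.067], TCP at [202.879, 511.204, 205.446] pointing down, gripper open.
Joint ranges: [-3.03, 3.03], [-0.79, 2.21], [0.23, 2.52], [-1.04, 4.18], [0, 3.07], [-2.55, 2.55]. Speed limits (rad/s): [2.22, 2.22, 2.57, 3.14, 3.14, 3.14].

### API

Orientations are given as a unit quaternion [w, x, y, z].
In Python, from plant import get_obs, camera, finish_job gives the robot as it stands.
- The arm moves only by the tool jog_arm, never from a script. Its argument "increments" is a list of rows, each a list of 2 entries, a list of its own where there are three numbers: the shift along the tool's x, y, z in mm, then the turn about the tool's z in rad. A call has 1 to 10 rows; each row is the pose to reach, as a shift and turn from the pose commanded when the call began, along the tool's axes at that moment; what a row does not reach only later rows make up. A row lasts 1/12 s, in which the tool goes at most 41.7 mm and 7.16 degrees, less where a joint would pass 70% of its speed; a pose out of reach is approached as far as the arm can. A call with a gripper value outside its range is refused whole. "hand" is the closure in counts, from 0 (fully open) to 255 (shut), set as the call begins (left out, the last holds). The fingers move at their own pace and stop on an object; "newtons" is the grip in N (left out, the last holds). Time passes only in rows, so rows that repeat a pose let the fingers close. It gives the time, the measured TCP pose, the force, the opening and the grip force at its end, in the units of the state.
- get_obs(): the state, without advancing time (a new reading comes with each control period).
- camera(name): name is "scene" or "side" or "wrist"; returns a dict with "frame" (384x512x3 uint8, blue, green, red), "z_map" (384x512 float32, mm along the optical axis (not along the pixel's ray), 0 where there is no reading), "fovy" (degrees; the focal length in pixels is half the picture's height over the tangent of half this angle, whatever the lens; pixels are square), "cx", "cy" (the principal point, pixels), "origin" and "attitude" of the camera in the world; the wrist camera has in their place "hand_eye" (4x4, takes a point from camera to tool coordinates, whose origin is the TCP and whose axes are the flange's). Camera axes: x right, y down, z forward; pixel columns grow to the right and rows downward; lengths in mm; the calibration is good to about 2 mm. A picture is of the moment at which its call begins: read the wrist's pose just before it.
- finish_job(): hands the job in; it is judged then, once.
The state is a dict: "t": time; "q": joint angles; "dq": joint speeds; "effort": joint torques, N m; "tcp_pos": TCP position; "ee_rot": TCP orientation; "force": force on the tool from outside, world axes, zero at the start; "ft_torque": the same for the moment, N m; "opening": finger opening in mm; "grip_force": force on a finger pad.
Only numpy, scipy, OpenCV 4.12 (cv2) and the standard library are available. Lean on these libraries where they do the work, as an engineer would, in place of code of your own. Each camera call takes 0.05 s, during which the arm holds its last target. There are 200 camera calls.

### The job

Each fastener bin on the stock board has a hinged flip tag over its front wall. With a fingertip, push tags over where needed, so that every bin filled with nail or staple sticks has its tag leaning fully back over the bin with the disc face up, and every bin down to its last stick has its tag leaning fully forward, towards the robot, with the bar face up. Do not pick up or shift the sticks in the bins or anything else that stands about.

Things in the scene. Friction and masses are not known exactly. Their poses are not given: they have to be found in the camera images.
- bin_a: Open plywood bin 130 (x) x 92 (y) x 56 mm tall, walls and floor 6 mm, fixed on a 12 mm plywood board; four in a row along y, 104 mm apart, in any order. Origin: centre of its underside, 12 mm above the bench; x points away from the robot, z up. On its front (-x) wall two bracket ears (y +-35, up to z 88 mm) hold the pin of its flip tag, along y, centred at (-75, 0, 80) mm in the bin's frame.
- tag_a (a joint): Flip tag of bin_a, a grey plate 60 mm wide, 4 mm thick. 0 rad: leans fully forward (to the robot), 45 degrees from upright; 0.785: upright; 1.571: leans fully back over the bin, 45 degrees from upright. Rests stop it at both ends. A disc is on the face that is up when it leans back, a bar on the other. Stiff hinge: it stays where it is left; 0.5 N at the free edge turns it.
- tag_a_edge (a point): Middle of the free edge of tag_a, 62 mm from its pin (124 mm above the bin's underside at either end of the swing, 142 mm when upright). Its z axis points from the pin to the edge, its y axis lies along the pin.
- bin_b: Open plywood bin 130 (x) x 92 (y) x 56 mm tall, walls and floor 6 mm, fixed on a 12 mm plywood board; four in a row along y, 104 mm apart, in any order. Origin: centre of its underside, 12 mm above the bench; x points away from the robot, z up. On its front (-x) wall two bracket ears (y +-35, up to z 88 mm) hold the pin of its flip tag, along y, centred at (-75, 0, 80) mm in the bin's frame.
- tag_b (a joint): Flip tag of bin_b, a grey plate 60 mm wide, 4 mm thick. 0 rad: leans fully forward (to the robot), 45 degrees from upright; 0.785: upright; 1.571: leans fully back over the bin, 45 degrees from upright. Rests stop it at both ends. A disc is on the face that is up when it leans back, a bar on the other. Stiff hinge: it stays where it is left; 0.5 N at the free edge turns it.
- tag_b_edge (a point): Middle of the free edge of tag_b, 62 mm from its pin (124 mm above the bin's underside at either end of the swing, 142 mm when upright). Its z axis points from the pin to the edge, its y axis lies along the pin.
- bin_c: Open plywood bin 130 (x) x 92 (y) x 56 mm tall, walls and floor 6 mm, fixed on a 12 mm plywood board; four in a row along y, 104 mm apart, in any order. Origin: centre of its underside, 12 mm above the bench; x points away from the robot, z up. On its front (-x) wall two bracket ears (y +-35, up to z 88 mm) hold the pin of its flip tag, along y, centred at (-75, 0, 80) mm in the bin's frame.
- tag_c (a joint): Flip tag of bin_c, a grey plate 60 mm wide, 4 mm thick. 0 rad: leans fully forward (to the robot), 45 degrees from upright; 0.785: upright; 1.571: leans fully back over the bin, 45 degrees from upright. Rests stop it at both ends. A disc is on the face that is up when it leans back, a bar on the other. Stiff hinge: it stays where it is left; 0.5 N at the free edge turns it.
- tag_c_edge (a point): Middle of the free edge of tag_c, 62 mm from its pin (124 mm above the bin's underside at either end of the swing, 142 mm when upright). Its z axis points from the pin to the edge, its y axis lies along the pin.
- bin_d: Open plywood bin 130 (x) x 92 (y) x 56 mm tall, walls and floor 6 mm, fixed on a 12 mm plywood board; four in a row along y, 104 mm apart, in any order. Origin: centre of its underside, 12 mm above the bench; x points away from the robot, z up. On its front (-x) wall two bracket ears (y +-35, up to z 88 mm) hold the pin of its flip tag, along y, centred at (-75, 0, 80) mm in the bin's frame.
- tag_d (a joint): Flip tag of bin_d, a grey plate 60 mm wide, 4 mm thick. 0 rad: leans fully forward (to the robot), 45 degrees from upright; 0.785: upright; 1.571: leans fully back over the bin, 45 degrees from upright. Rests stop it at both ends. A disc is on the face that is up when it leans back, a bar on the other. Stiff hinge: it stays where it is left; 0.5 N at the free edge turns it.
- tag_d_edge (a point): Middle of the free edge of tag_d, 62 mm from its pin (124 mm above the bin's underside at either end of the swing, 142 mm when upright). Its z axis points from the pin to the edge, its y axis lies along the pin.
- load_1: A full load of nail or staple sticks, loose in one of the bins: a block 108 x 72 x 46 mm tall that fills it almost to the rim; origin at the centre of its underside, on the bin's floor. The bin that holds it is full.
- load_2: A full load of nail or staple sticks, loose in one of the bins: a block 108 x 72 x 46 mm tall that fills it almost to the rim; origin at the centre of its underside, on the bin's floor. The bin that holds it is full.
- rest_1: A single last stick of nails or staples, 100 x 22 x 10 mm, loose on the floor of one of the bins; origin at the centre of its underside. The bin that holds it is nearly empty.
- rest_2: A single last stick of nails or staples, 96 x 13 x 12 mm, loose on the floor of one of the bins; origin at the centre of its underside. The bin that holds it is nearly empty.
- tape: Yellow tape measure, 66 x 36 x 52 mm tall; loose on the near half of the board; origin at the centre of its underside.
- sander: Cork sanding block, 100 x 58 x 32 mm tall; loose on the near half of the board; origin at the centre of its underside.
- pencil: Flat red carpenter's pencil, 170 x 14 x 7 mm, lying down; loose on the near half of the board; origin at the centre of its underside.
- glue: White glue bottle, 60 mm across, 165 mm tall; loose on the bench beside the board; origin at the centre of its underside.
- filler: White jar of filler, 72 mm across, 75 mm tall; loose on the bench beside the board; origin at the centre of its underside.
- driver: Screwdriver with a red handle, 190 mm long, 26 mm thick, lying down; loose on the bench beside the board; origin at the centre of its underside.
- carton: Open cardboard carton of nail sticks, 105 x 66 mm, 85 mm tall, its flaps spread to 120 mm; loose on the bench beside the board; origin at the centre of its underside.
- phone: Grey keypad phone, 118 x 52 x 12 mm, lying down; loose on the bench beside the board; origin at the centre of its underside.
There are look-alikes about, which are no part of the job. Leave any blue or green look-alike of the load_1 alone.

How it is judged:
By the outcome, as a careful person would: the job done as asked, in the order asked, and still so for the second after the job is handed in, with the robot touching nothing.
It also fails if it takes over 58 s, if anything falls off the work surface, if the arm or the gripper's body presses on something with over 40 N, if the wrist force passes 120 N, or if a joint passes its speed limit or range.

## Working session

There is one attempt and no reset: what is moved stays moved. The work goes in short steps, Python scripts to look and compute and a tool call to move; the robot and the scene stay as the last step left them, time stands still between calls to the robot, and variables do not carry over. Pictures are saved under pics/ and viewed, at most 10 in all, crops included, and the job is handed in when it is done.

Besides the shell and the picture viewer there is one more tool, called by a JSON object that holds its "fn" and its "kwargs", one argument or row to a line. jog_arm: Moves the arm, as the interface text tells. Its arguments: {"type":"object","properties":{"increments":{"type":"array","items":{"type":"array"}},"hand":{"type":"number"},"newtons":{"type":"number"}},"required":["increments"]}

```bash
mkdir -p pics
cat > h.py <<'E'
import numpy as np, cv2
from plant import get_obs, camera, finish_job
from scipy.spatial.transform import Rotation as R
def cloud(c):
    z=c["z_map"]; h,w=z.shape; f=h/2/np.tan(np.radians(c["fovy"])/2)
    v,u=np.mgrid[:h,:w]
    P=np.stack([(u-c["cx"])*z/f,(v-c["cy"])*z/f,z],-1)
    a=np.array(c["attitude"],float)
    M=a if a.shape==(3,3) else R.from_quat(a,scalar_first=True).as_matrix()
    W=P@M.T+np.array(c["origin"]); W[z<=0]=np.nan
    return W
E
python3 - <<'E'
from h import *
ims=[]
for n in("scene","side"):
    c=camera(n); np.save(n+".npy",cloud(c)); cv2.imwrite(n+".png",c["frame"]); print(n,c["origin"],c["attitude"],c["fovy"])
    cv2.imwrite(f"pics/{n}1.png",cv2.resize(c["frame"],(800,600)))
print(get_obs())
E
```

```text
scene [1147.06573159  317.40487095 1011.41955839] [-0.17759774  0.48729479  0.80681609 -0.28293218] 56.52620523385751
side [ 203.3040191  -944.02626614  786.90266394] [-0.4644728   0.87346283 -0.13165962  0.0631938 ] 48.726345537851785
{'t': 0.1, 'q': array([ 1.12641682e+00,  3.00386535e-01,  1.52152874e+00, -9.63516919e-06,
        1.32069905e+00, -6.66141337e-02]), 'dq': array([ 5.26427938e-04, -2.35674084e-03, -6.28854035e-06,  3.12126314e-04,
        9.94581154e-04, -6.66476610e-04]), 'effort': array([ 3.09283256e-03, -5.32644582e+01, -3.53288662e+01,  7.09571620e-02,
        2.33519368e-02, -6.43673411e-05]), 'tcp_pos': array([202.77341143, 510.99836668, 204.95485695]), 'ee_rot': array([-1.24586478e-04,  1.87760375e-01,  9.82214732e-01, -4.95434419e-04]), 'force': array([ 0.11699291, -0.45698047, -0.55294409]), 'ft_torque': array([-0.02134201,  0.03989798,  0.01962154]), 'grip_force': 0.0, 'opening': 93.75257290103326}
```

View pics/scene1.png

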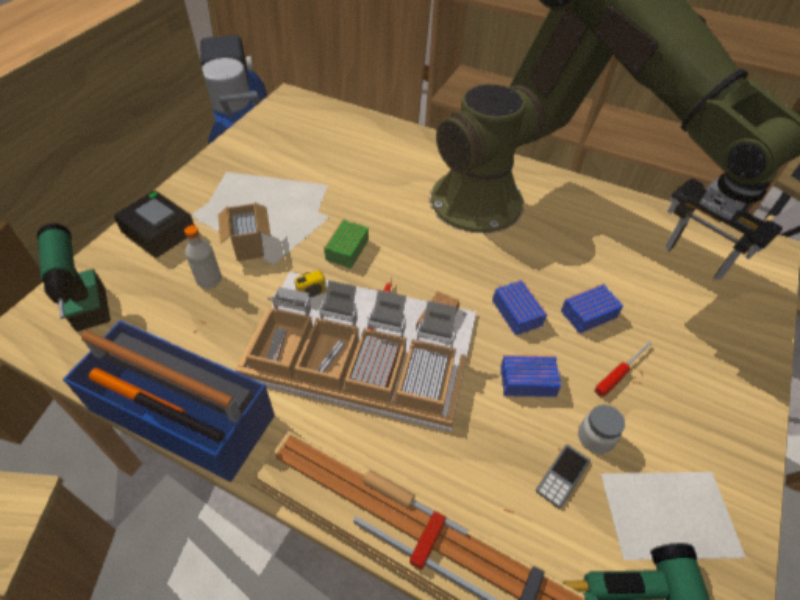

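View pics/side1.png

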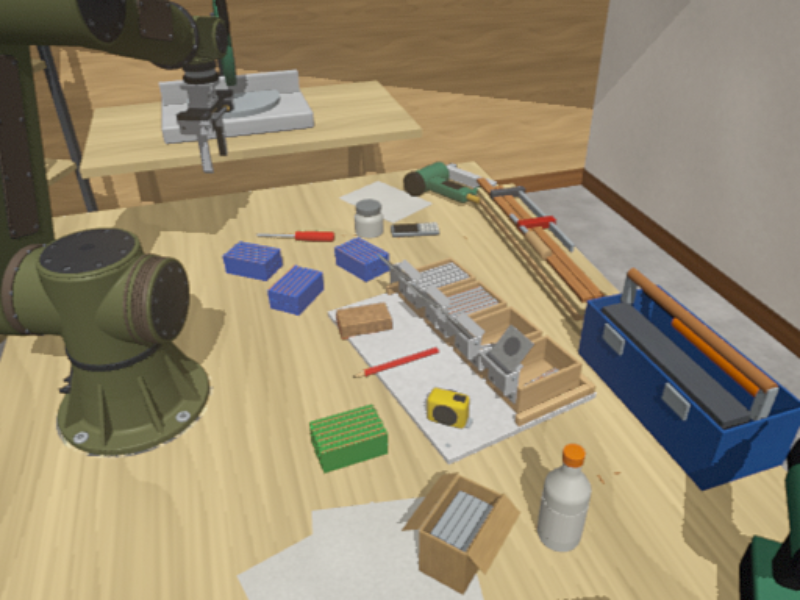

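The scene view shows the bins at about (277,345), (328,352), (375,365) and (425,375). The two on the left (-y) hold single sticks and the two on the right are full. The leftmost tag looks tipped back with its disc showing, the other three forward. Next I'll fit the geometry.

Run:
```python
from h import *
im=cv2.imread("scene.png"); s=cv2.imread("side.png")
a=cv2.resize(im[170:280,150:310],(800,550),interpolation=cv2.INTER_CUBIC); cv2.imwrite("pics/c1.png",a)
b=cv2.resize(s[150:270,235:395],(800,600),interpolation=cv2.INTER_CUBIC); cv2.imwrite("pics/c2.png",b)
W=np.load("scene.npy"); S=np.load("side.npy")
P=np.concatenate([W[170:280,150:310].reshape(-1,3),S[150:270,235:395].reshape(-1,3)]); P=P[~np.isnan(P[:,0])]
np.save("P.npy",P)
# rim points: z 62..72
r=P[(abs(P[:,2]-68)<4)]
r=r[(r[:,0]>350)]
print(len(r),cv2.minAreaRect(r[:,:2].astype(np.float32)), r.min(0),r.max(0))
for z0 in range(0,150,10):
    q=P[(P[:,2]>=z0)&(P[:,2]<z0+10)]; print(z0,len(q),np.percentile(q,[2,98],axis=0).round().tolist() if len(q) else '')
```

```text
3732 ((691.7636108398438, -12.997589111328125), (493.2317199707031, 409.9375), 84.27588653564453) [ 466.23335789 -242.05481274   64.00122447] [913.52274467 217.44512613  71.99557006]
0 7799 [[271.0, -370.0, 0.0], [820.0, 373.0, 10.0]]
10 5859 [[400.0, -253.0, 10.0], [824.0, 190.0, 20.0]]
20 2077 [[442.0, -257.0, 20.0], [829.0, 248.0, 30.0]]
30 2363 [[455.0, -255.0, 30.0], [830.0, 244.0, 40.0]]
40 1634 [[372.0, -238.0, 40.0], [832.0, 296.0, 50.0]]
50 1914 [[479.0, -238.0, 50.0], [922.0, 198.0, 60.0]]
60 5100 [[484.0, -233.0, 60.0], [877.0, 172.0, 70.0]]
70 869 [[519.0, -233.0, 70.0], [906.0, 182.0, 80.0]]
80 471 [[516.0, -233.0, 80.0], [866.0, 180.0, 90.0]]
90 1051 [[511.0, -233.0, 91.0], [848.0, 137.0, 100.0]]
100 1027 [[503.0, -225.0, 100.0], [851.0, 133.0, 110.0]]
110 768 [[496.0, -217.0, 110.0], [866.0, 120.0, 120.0]]
120 513 [[484.0, -217.0, 120.0], [865.0, 124.0, 130.0]]
130 418 [[474.0, -214.0, 130.0], [633.0, 122.0, 140.0]]
140 86 [[474.0, -209.0, 140.0], [862.0, 118.0, 148.0]]
```

View pics/c1.png

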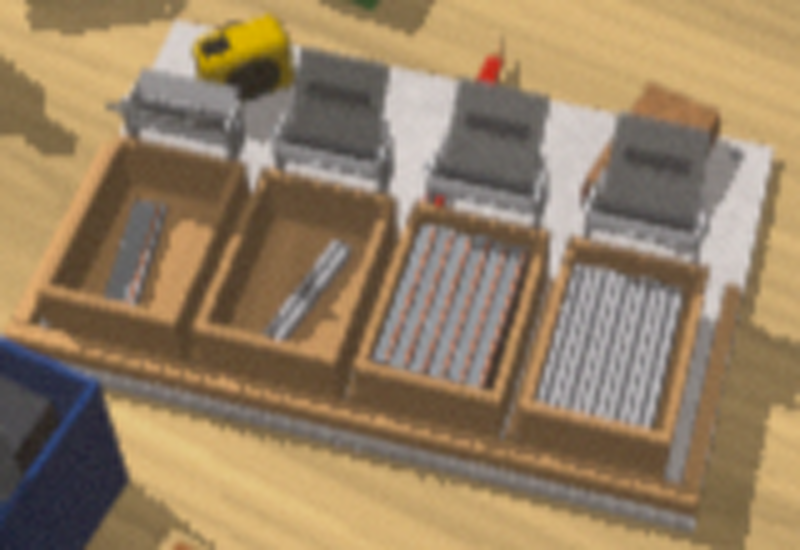

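View pics/c2.png

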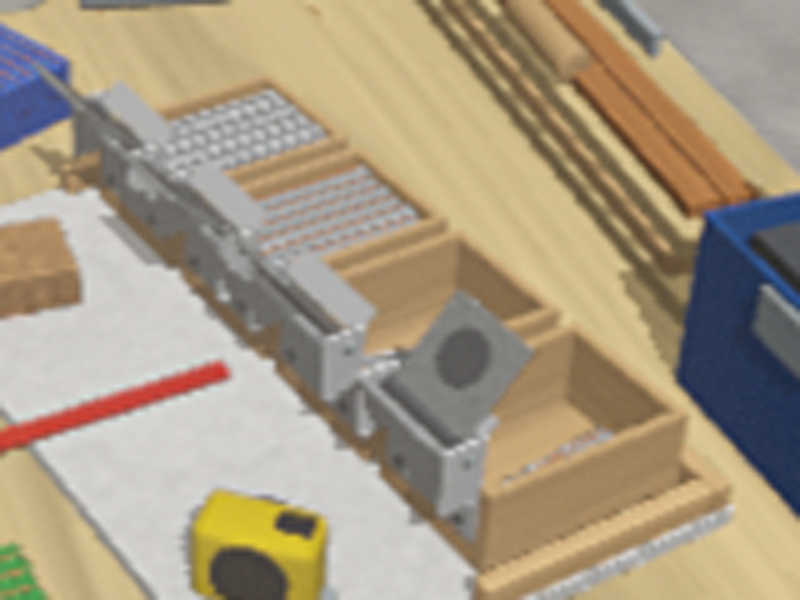

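Bins from -y to +y: wide stick, thin stick, full, full. Tags 2–4 show bars in the scene crop. Tag 1 shows its disc in the side crop at (462,357). I'll fit the tag planes and the bin row.

Run:
```python
from h import *
W=np.load("scene.npy"); S=np.load("side.npy")
def quad(C,off,sc,pts,name):
    m=np.zeros(C.shape[:2],np.uint8); p=np.array(pts,float); ce=p.mean(0); p=(ce+(p-ce)*.75)/sc+off
    cv2.fillPoly(m,[p.round().astype(np.int32)],1); Q=C[m>0]; Q=Q[~np.isnan(Q[:,0])]
    c=np.median(Q,0); Q=Q[np.linalg.norm(Q-c,axis=1)<45]; c=Q.mean(0); n=np.linalg.svd(Q-c)[2][2]; n*=np.sign(n[2])
    print(name,len(Q),c.round(1),n.round(3),"tilt",np.degrees(np.arccos(n[2])).round(1),"az",np.degrees(np.arctan2(n[1],n[0])).round(1),'res',np.std((Q-c)@n).round(1), 'z',Q[:,2].min().round(),Q[:,2].max().round())
o1=(150,170);o2=(235,150)
quad(W,o1,5,[(302,52),(390,68),(385,150),(288,138)],"t2")
quad(W,o1,5,[(465,80),(548,95),(545,185),(445,170)],"t3")
quad(W,o1,5,[(622,118),(708,132),(700,225),(600,205)],"t4")
quad(S,o2,5,[(462,292),(533,350),(480,435),(390,385)],"t1 side")
quad(W,o1,5,[(418,225),(525,245),(490,385),(375,360)],"load3")
quad(W,o1,5,[(575,265),(690,285),(655,430),(540,400)],"load4")
quad(W,o1,5,[(115,180),(225,190),(180,330),(60,290)],"floor1")
quad(W,o1,5,[(265,190),(380,210),(340,350),(210,320)],"floor2")
P=np.load("P.npy"); r=P[(abs(P[:,2]-68)<3)&(P[:,0]>480)&(P[:,0]<740)&(abs(P[:,1]+30)<235)]
# search yaw + offset of rim template by counting
from scipy.optimize import differential_evolution
def local(p,Q):
    c,s=np.cos(p[2]),np.sin(p[2]); d=Q[:,:2]-p[:2]; return d[:,0]*c+d[:,1]*s,-d[:,0]*s+d[:,1]*c
def cost(p):
    x,y=local(p,r); k=np.clip(np.round((y+156)/104),0,3); yy=y-(k*104-156)
    e=np.minimum(abs(abs(x)-62)+50*(abs(yy)>46),abs(abs(yy)-43)+50*(abs(x)>65))
    return np.minimum(np.maximum(e-3,0),10).sum()
s=differential_evolution(cost,[(520,680),(-120,40),(-.4,.4)],seed=1,popsize=30); p=s.x; print(p,s.fun,len(r))
c,sn=np.cos(p[2]),np.sin(p[2])
for k in range(4):
    t=lambda x,y:(p[0]+c*x-sn*y,p[1]+sn*x+c*y)
    y=k*104-156; print(k+1,"bin",np.round(t(0,y),1),"pin",np.round(t(-75,y),1),"edge fwd",np.round(t(-75-43.8,y),1),"edge back",np.round(t(-75+43.8,y),1))
```

```text
t2 220 [545.6 -95.1 118.3] [0.79  0.176 0.588] tilt 54.0 az 12.6 res 2.1 z 97.0 139.0
t3 205 [518.3   6.7 116.3] [0.685 0.171 0.708] tilt 44.9 az 14.0 res 2.2 z 97.0 134.0
t4 222 [497.7 106.6 116.4] [0.722 0.169 0.671] tilt 47.8 az 13.2 res 2.1 z 99.0 136.0
t1 side 263 [ 608.1 -197.7  117.1] [-0.747 -0.161  0.645] tilt 49.9 az -167.8 res 1.7 z 97.0 136.0
load3 383 [617.3  23.5  65. ] [-0.004  0.002  1.   ] tilt 0.2 az 156.1 res 1.9 z 59.0 70.0
load4 410 [596.2 126.8  65.1] [0.    0.003 1.   ] tilt 0.2 az 86.8 res 1.8 z 61.0 71.0
floor1 365 [ 652.6 -190.8   23.7] [-0.042  0.081  0.996] tilt 5.3 az 117.2 res 4.8 z 15.0 34.0
floor2 406 [616.4 -91.9  22.6] [ 0.005 -0.085  0.996] tilt 4.9 az -86.5 res 4.9 z 15.0 37.0
[ 6.23806802e+02 -2.88756055e+01  2.22840895e-01] 8816.18848872013 2335
1 bin [ 658.3 -181. ] pin [ 585.1 -197.6] edge fwd [ 542.4 -207.3] edge back [ 627.9 -187.9]
2 bin [635.3 -79.6] pin [562.2 -96.2] edge fwd [ 519.4 -105.8] edge back [604.9 -86.5]
3 bin [612.3  21.8] pin [539.2   5.3] edge fwd [496.5  -4.4] edge back [581.9  14.9]
4 bin [589.3 123.3] pin [516.2 106.7] edge fwd [473.5  97. ] edge back [558.9 116.4]
```

Tags 3 and 4 lean forward over full bins, so they go back. Tag 1 leans back over a nearly empty bin, so it goes forward. Tag 2 leans forward only about 36° from upright, so it needs pressing to its stop. The row yaw is 0.223 and the heights check out (load top at 65 against 64). Moving in with the fingers shut.

{"fn": "jog_arm", "kwargs": {
  "increments": [
    [[-31,-24,0],-0.06],
    [[-62,-48,0],-0.12],
    [[-93,-71,0],-0.18],
    [[-124,-95,0],-0.24],
    [[-155,-119,0],-0.3],
    [[-186,-143,0],-0.36],
    [[-217,-167,0],-0.42],
    [[-248,-190,0],-0.48],
    [[-279,-214,0],-0.54],
    [[-310,-238,0],-0.6]
  ],
  "hand": 255,
  "newtons": 10
}}

```text
t: 0.93
tcp_pos: [403.7, 173.8, 205.5]
ee_rot: [0.0, -0.112, 0.994, 0.0]
force: [-0.2, 0.4, 0.8]
opening: 30.3
grip_force: 0.0
```

```bash
cat > d.py <<'E'
import sys
from h import *
u=np.array([.9753,.2210,0]);v=np.array([-.2210,.9753,0])
pins={1:(585.1,-197.6),2:(562.2,-96.2),3:(539.2,5.3),4:(516.2,106.7)}
def show():
    o=get_obs(); M=R.from_quat(o["ee_rot"],scalar_first=True).as_matrix(); p=o["tcp_pos"]
    print("t",o["t"],"tcp",p.round(1),"op",round(o["opening"],1),"F",o["force"].round(1),"yaw err",round(np.arctan2(M[:,1]@-u,M[:,1]@v),3))
    for k,(x,y) in pins.items():
        d=p-np.array([x,y,92]); print(k,"rel pin x,y,z",(d@u).round(1),(d@v).round(1),d[2].round(1))
    print("tool axes in bin frame: x",(M[:,0]@u).round(2),(M[:,0]@v).round(2),"y",(M[:,1]@u).round(2),(M[:,1]@v).round(2))
if __name__=="__main__": show()
E
python3 d.py
```

```text
t 0.9333 tcp [403.7 173.8 205.5] op 30.3 F [-0.2  0.4  0.8] yaw err 0.002
1 rel pin x,y,z -94.9 402.3 113.5
2 rel pin x,y,z -94.9 298.4 113.5
3 rel pin x,y,z -94.9 194.3 113.5
4 rel pin x,y,z -94.9 90.3 113.5
tool axes in bin frame: x -1.0 -0.0 y -0.0 1.0
```

{"fn": "jog_arm", "kwargs": {
  "increments": [
    [[0,-30,0],0],
    [[0,-60,0],0],
    [[0,-90,0],0],
    [[0,-90,30],0],
    [[0,-90,60],0],
    [[0,-90,87],0],
    [[-15,-90,87],0],
    [[-30,-90,87],0],
    [[-30,-90,87],0]
  ]
}}

```text
t: 1.68
tcp_pos: [453.6, 94.7, 118.0]
ee_rot: [-0.0, -0.111, 0.994, 0.0]
force: [0.0, -0.3, 0.0]
opening: 0.4
grip_force: 0.0
```

{"fn": "jog_arm", "kwargs": {
  "increments": [
    [[-10,0,0],0],
    [[-20,0,0],0],
    [[-30,0,0],0],
    [[-40,0,0],0],
    [[-50,0,0],0],
    [[-58,0,0],0],
    [[-66,0,0],0],
    [[-72,0,0],0],
    [[-76,0,0],0],
    [[-78,0,0],0]
  ]
}}

```text
t: 2.52
tcp_pos: [528.7, 111.7, 118.4]
ee_rot: [-0.0, -0.111, 0.994, -0.0]
force: [-0.3, 0.2, 0.3]
opening: 0.3
grip_force: 0.2
```

Run:
```python
from d import *
show(); c=camera("side"); cv2.imwrite("pics/s2.png",cv2.resize(c["frame"][150:270,235:395],(800,600),interpolation=cv2.INTER_CUBIC))
```

```text
t 2.5167 tcp [528.7 111.7 118.4] op 0.3 F [-0.3  0.2  0.3] yaw err -0.001
1 rel pin x,y,z 13.4 314.1 26.4
2 rel pin x,y,z 13.3 210.2 26.4
3 rel pin x,y,z 13.3 106.1 26.4
4 rel pin x,y,z 13.3 2.1 26.4
tool axes in bin frame: x -1.0 0.0 y 0.0 1.0
```

View pics/s2.png

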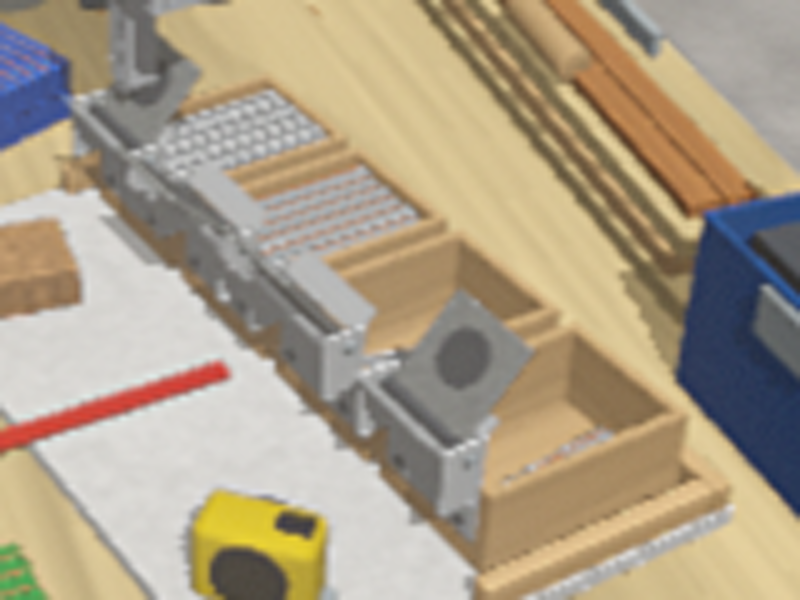

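Tag 4 (around (165,95)) has swung back ahead of the finger. I'll press on until the stop shows up in the force.

{"fn": "jog_arm", "kwargs": {
  "increments": [
    [[-2,0,0],0],
    [[-4,0,0],0],
    [[-4,0,0],0]
  ]
}}

```text
t: 2.82
tcp_pos: [532.2, 112.5, 118.4]
ee_rot: [-0.0, -0.111, 0.994, -0.0]
force: [-2.4, -0.7, 0.6]
opening: 0.5
grip_force: 1.1
```

{"fn": "jog_arm", "kwargs": {
  "increments": [
    [[-1,0,0],0],
    [[-2,0,0],0],
    [[-2,0,0],0]
  ]
}}

```text
t: 3.07
tcp_pos: [533.0, 112.7, 118.1]
ee_rot: [-0.002, -0.111, 0.994, -0.0]
force: [-10.0, -3.0, 3.5]
opening: 0.7
grip_force: 5.2
```

{"fn": "jog_arm", "kwargs": {
  "increments": [
    [[20,0,0],0],
    [[45,0,0],0],
    [[70,0,0],0],
    [[85,0,0],0],
    [[85,-35,0],0],
    [[85,-70,0],0],
    [[85,-105,0],0],
    [[85,-105,0],0]
  ]
}}

```text
t: 3.73
tcp_pos: [475.5, -12.3, 118.8]
ee_rot: [0.001, -0.109, 0.994, -0.001]
force: [0.6, 0.4, 0.2]
opening: 0.3
grip_force: 0.0
```

{"fn": "jog_arm", "kwargs": {
  "increments": [
    [[-10,0,0],0],
    [[-20,0,0],0],
    [[-30,0,0],0],
    [[-40,0,0],0],
    [[-50,0,0],0],
    [[-58,0,0],0],
    [[-66,0,0],0],
    [[-74,0,0],0],
    [[-80,0,0],0],
    [[-82,0,0],0]
  ]
}}

```text
t: 4.57
tcp_pos: [555.1, 10.1, 118.4]
ee_rot: [0.0, -0.111, 0.994, -0.0]
force: [-4.7, -0.5, 0.4]
opening: 0.6
grip_force: 1.8
```

{"fn": "jog_arm", "kwargs": {
  "increments": [
    [[-1,0,0],0],
    [[-2,0,0],0],
    [[-2,0,0],0]
  ]
}}

```text
t: 4.82
tcp_pos: [555.4, 10.2, 118.1]
ee_rot: [-0.001, -0.111, 0.994, 0.0]
force: [-8.0, -0.7, 1.9]
opening: 0.5
grip_force: 3.2
```

```bash
python3 d.py
```

```text
t 4.8167 tcp [555.4  10.2 118.1] op 0.5 F [-8.  -0.7  1.9] yaw err -0.001
1 rel pin x,y,z 17.0 209.2 26.1
2 rel pin x,y,z 16.9 105.2 26.1
3 rel pin x,y,z 16.9 1.2 26.1
4 rel pin x,y,z 16.9 -102.8 26.1
tool axes in bin frame: x -1.0 0.0 y 0.0 1.0
```

Tags 3 and 4 are on their back stops (8–10 N at rel x 17). Now over to behind tag 2.

{"fn": "jog_arm", "kwargs": {
  "increments": [
    [[20,0,0],0],
    [[25,0,-30],0],
    [[25,0,-65],0],
    [[10,-35,-65],0],
    [[-5,-70,-65],0],
    [[-12,-105,-65],0],
    [[-12,-105,-65],0],
    [[-12,-105,-35],0],
    [[-12,-105,0],0],
    [[-12,-105,0],0]
  ]
}}

```text
t: 5.65
tcp_pos: [588.4, -89.0, 112.5]
ee_rot: [-0.004, -0.111, 0.994, 0.001]
force: [-0.5, 0.5, -0.9]
opening: 0.5
grip_force: 0.0
```

{"fn": "jog_arm", "kwargs": {
  "increments": [
    [[10,0,0],0],
    [[20,0,0],0],
    [[30,0,0],0],
    [[38,0,0],0],
    [[44,0,0],0],
    [[46,0,0],0],
    [[48,0,0],0],
    [[48,0,0],0]
  ]
}}

```text
t: 6.32
tcp_pos: [546.2, -99.8, 120.2]
ee_rot: [0.003, -0.111, 0.994, -0.0]
force: [8.7, 2.4, 3.6]
opening: 0.8
grip_force: 4.3
```

```bash
python3 d.py
```

```text
t 6.3167 tcp [546.2 -99.8 120.2] op 0.8 F [8.7 2.4 3.6] yaw err -0.001
1 rel pin x,y,z -16.3 103.9 28.2
2 rel pin x,y,z -16.4 -0.0 28.2
3 rel pin x,y,z -16.4 -104.1 28.2
4 rel pin x,y,z -16.3 -208.1 28.2
tool axes in bin frame: x -1.0 0.0 y 0.0 1.0
```

{"fn": "jog_arm", "kwargs": {
  "increments": [
    [[1,0,0],0],
    [[2,0,0],0],
    [[2,0,0],0]
  ]
}}

```text
t: 6.57
tcp_pos: [545.3, -100.1, 120.7]
ee_rot: [0.004, -0.111, 0.994, -0.001]
force: [13.0, 4.5, 4.0]
opening: 0.6
grip_force: 6.5
```

```bash
python3 d.py
```

```text
t 6.5667 tcp [ 545.3 -100.1  120.7] op 0.6 F [13.   4.5  4. ] yaw err -0.0
1 rel pin x,y,z -17.2 103.9 28.7
2 rel pin x,y,z -17.3 -0.1 28.7
3 rel pin x,y,z -17.3 -104.2 28.7
4 rel pin x,y,z -17.3 -208.1 28.7
tool axes in bin frame: x -1.0 0.0 y 0.0 1.0
```

{"fn": "jog_arm", "kwargs": {
  "increments": [
    [[-20,0,0],0],
    [[-25,0,-30],0],
    [[-25,0,-65],0],
    [[-55,-20,-65],0],
    [[-85,-50,-65],0],
    [[-88,-80,-65],0],
    [[-88,-104,-65],0],
    [[-88,-104,-65],0],
    [[-88,-104,-32],0],
    [[-88,-104,0],0]
  ]
}}

```text
t: 7.4
tcp_pos: [652.0, -182.8, 119.5]
ee_rot: [0.002, -0.111, 0.994, -0.001]
force: [0.5, -0.6, -1.1]
opening: 0.6
grip_force: 0.0
```

```bash
python3 d.py
```

```text
t 7.4 tcp [ 652.  -182.8  119.5] op 0.6 F [ 0.5 -0.6 -1.1] yaw err -0.001
1 rel pin x,y,z 68.5 -0.3 27.5
2 rel pin x,y,z 68.5 -104.3 27.5
3 rel pin x,y,z 68.5 -208.4 27.5
4 rel pin x,y,z 68.5 -312.3 27.5
tool axes in bin frame: x -1.0 0.0 y 0.0 1.0
```

{"fn": "jog_arm", "kwargs": {
  "increments": [
    [[10,0,0],0],
    [[20,0,0],0],
    [[30,0,0],0],
    [[40,0,0],0],
    [[50,0,0],0],
    [[58,0,0],0],
    [[66,0,0],0],
    [[74,0,0],0],
    [[80,0,0],0],
    [[84,0,0],0]
  ]
}}

```text
t: 8.23
tcp_pos: [569.7, -201.0, 119.0]
ee_rot: [0.001, -0.111, 0.994, -0.0]
force: [14.9, 4.4, 2.6]
opening: 0.4
grip_force: 6.7
```

{"fn": "jog_arm", "kwargs": {
  "increments": [
    [[2,0,0],0],
    [[4,0,0],0],
    [[5,0,0],0],
    [[5,0,0],0]
  ]
}}

```text
t: 8.57
tcp_pos: [567.6, -201.7, 120.7]
ee_rot: [0.005, -0.111, 0.994, -0.001]
force: [19.6, 5.2, 5.9]
opening: 0.4
grip_force: 8.7
```

```bash
python3 d.py
```

```text
t 8.5667 tcp [ 567.6 -201.7  120.7] op 0.4 F [19.6  5.2  5.9] yaw err -0.0
1 rel pin x,y,z -18.0 -0.1 28.7
2 rel pin x,y,z -18.0 -104.1 28.7
3 rel pin x,y,z -18.0 -208.2 28.7
4 rel pin x,y,z -18.0 -312.1 28.7
tool axes in bin frame: x -1.0 0.0 y 0.0 1.0
```

Tag 1 is on its stop. I'll back off, lift well clear and check all four tags.

{"fn": "jog_arm", "kwargs": {
  "increments": [
    [[-20,0,0],0],
    [[-25,0,-30],0],
    [[-25,0,-70],0],
    [[-25,0,-110],0],
    [[-25,-30,-140],0],
    [[-25,-65,-150],0],
    [[-25,-100,-150],0],
    [[-25,-130,-150],0],
    [[-25,-150,-150],0],
    [[-25,-150,-150],0]
  ]
}}

```text
t: 9.4
tcp_pos: [621.2, -346.6, 266.8]
ee_rot: [-0.001, -0.109, 0.994, 0.0]
force: [0.2, -0.2, -0.3]
opening: 0.6
grip_force: 0.0
```

Run:
```python
from d import *
show()
c=camera("scene"); W=cloud(c); s=camera("side"); S=cloud(s)
a=cv2.resize(c["frame"][170:280,150:310],(800,550),interpolation=cv2.INTER_CUBIC)
b=cv2.resize(s["frame"][150:270,235:395],(800,600),interpolation=cv2.INTER_CUBIC)
cv2.imwrite("pics/e1.png",a); cv2.imwrite("pics/e2.png",b)
P=np.concatenate([W.reshape(-1,3),S.reshape(-1,3)]); P=P[~np.isnan(P[:,0])]
for k,(x,y) in pins.items():
    d=P-np.array([x,y,92]); lx,ly=d@u,d@v; m=(abs(ly)<24)&(d[:,2]>12)&(d[:,2]<65)&(abs(lx)<70)
    f=np.polyfit(d[m,2],lx[m],1); print(k,m.sum(),"lean deg (+back)",np.degrees(np.arctan(f[0])).round(1),"upper",np.median(lx[m&(d[:,2]>32)]).round(1), d[m,2].max().round(1))
```

```text
t 9.4 tcp [ 621.2 -346.6  266.8] op 0.6 F [ 0.2 -0.2 -0.3] yaw err -0.004
1 rel pin x,y,z 2.3 -153.3 174.8
2 rel pin x,y,z 2.2 -257.2 174.8
3 rel pin x,y,z 2.2 -361.3 174.8
4 rel pin x,y,z 2.2 -465.3 174.8
tool axes in bin frame: x -1.0 0.0 y 0.0 1.0
1 308 lean deg (+back) -53.0 upper -36.6 49.2
2 295 lean deg (+back) -52.2 upper -36.1 47.4
3 282 lean deg (+back) 55.3 upper 39.9 50.2
4 262 lean deg (+back) 55.2 upper 40.2 47.9
```

View pics/e1.png

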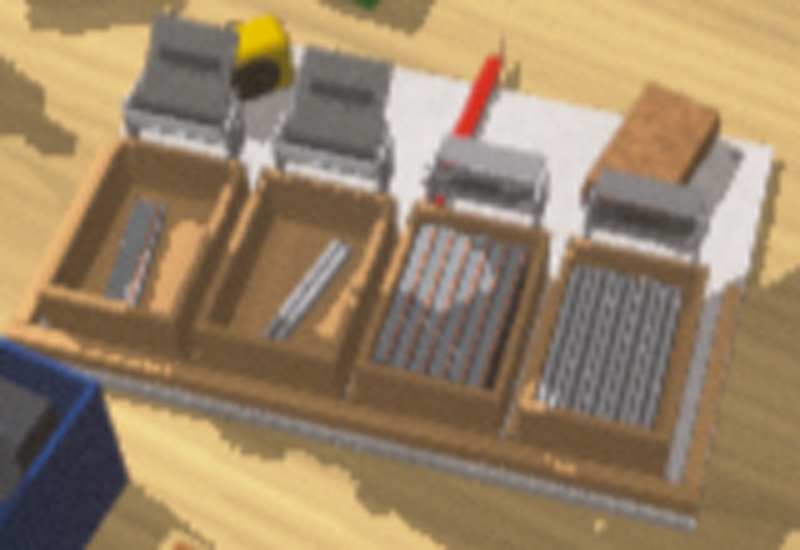

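View pics/e2.png

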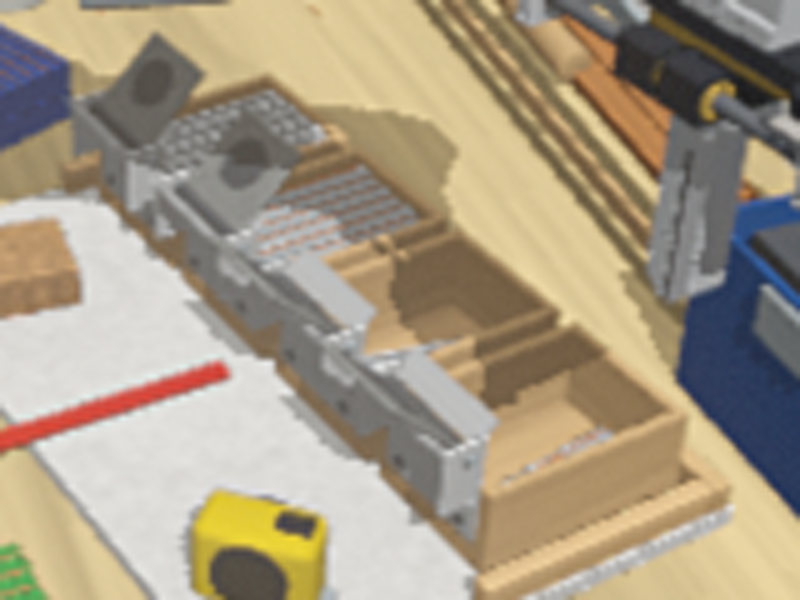

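Tags 1 and 2 lean fully forward, with bars up at (190,60) and (335,95) in the scene crop. Tags 3 and 4 lean fully back, with discs showing at (245,155) and (152,82) in the side crop. The sticks and everything else are where they were, and the arm is clear.

```bash
python3 -c "
from plant import finish_job
print(finish_job())"
```

```text
the job is handed in; nothing more can be done
None
```

The job is handed in: both full bins have their tags fully back with the disc up, both nearly empty bins have theirs fully forward with the bar up, and nothing else was moved.

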